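Free the stall's locked cash drawer with the release rod

ROBOT

A 6-joint arm with a two-finger parallel gripper is mounted at the origin on a cart in front of the work surface, level with it; the furniture and walls round the work are solid. World frame = base frame: x ahead of the robot, y to its left, z up, the work surface at z = 0. Lengths are in m, angles in degrees, forces in N, time in s.
With the tool pointing down it reaches from about 0.35 to 0.875 m from the base axis. Payload 4.2 kg.
Tool frame: the origin (TCP) lies where the fingers leave the gripper's body, on its centre line; the fingertips stand 73 mm ahead of it and the grasp point (between the pads) lies 54 mm ahead of it (robot.tip_extent is the distance from the TCP to the fingertips, in m); z points along the fingers, y is the line along which they close (so a half turn about z gives the same grasp; the last joint's range is limited). The gripper opens to 85 mm and grips with 20 to 120 N. Pads are 22 mm wide; open, the fingers measure 114 mm over their backs; the gripper's body (76 mm by 85 mm) begins 54 mm behind the grasp point. The pads swing forward as they close: fully open they stand 13 mm farther back than shut.
Start: joints at [84.087, 22.042, 0.453, 0, -68.411, -14.817], TCP at [0.221, 0.585, 0.304] pointing down, gripper open.
Joint ranges: [-179.83, 179.83], [-69.29, 118.12], [-61.27, 80.66], [-181.25, 117.63], [-171.15, -9.14], [-177.46, 177.46]. Speed limits (degrees/s): [159.86, 159.86, 180, 180, 180, 180].

INTERFACE

Orientations are given as a 3x3 rotation matrix whose columns are the frame's x, y, z axes.
In Python, from cell import telemetry, eyes, robot gives the robot as it stands.
- The arm moves only by the shell command python3 -m jog 'ROWS' [FORCE]. ROWS is JSON, a list of rows, each an object with "translation": the shift along the tool's x, y, z in units of 30 mm (1.0 is 30 mm), a list of three; "turn": the turn, a rotation vector about the tool's x, y, z in rad, a list of three; "gripper": the opening, from 0 (shut) to 1 (fully open). In form: [{"translation": [tx, ty, tz], "turn": [wx, wy, wz], "gripper": gripper}, ...]. A call has 1 to 20 rows; each row is the pose to reach, as a shift and turn from the pose commanded when the call began, along the tool's axes at that moment; what a row does not reach only later rows make up. A row lasts 1/12 s, in which the tool goes at most 41.7 mm and 7.16 degrees, less where a joint would pass 70% of its speed; a pose out of reach is approached as far as the arm can. A call with a gripper value outside its range is refused whole. The fingers move at their own pace and stop on an object; FORCE is the grip in N (left out, the last holds). Time passes only in rows, so rows that repeat a pose let the fingers close. It gives the time, the measured TCP pose, the force, the opening and the grip force at its end, in the units of the state.
- telemetry.read_state(): the state, without advancing time (a new reading comes with each control period).
- eyes.capture(name): name is "scene" or "top" or "wrist"; returns the picture (420x560x3 uint8, red, green, blue); there is no depth.
- eyes.camera_info(name): a dict with "mtx" (3x3 intrinsics, pixels), "k1" (the pictures are not rectified: a ray, as slopes to the right and down, at radius r is drawn at 1 + k1 r^2 times it, then the intrinsics apply), "rvec" (rotation vector, rad) and "tvec" (3), from world to camera coordinates, as OpenCV has them; the wrist camera has in their place "T_tool_cam" (4x4, takes a point from camera to tool coordinates, whose origin is the TCP and whose axes are the flange's). Camera axes: x right, y down, z forward; pixel columns grow to the right and rows downward; lengths in m; the calibration is good to about 2 mm. A picture is of the moment at which its call begins: read the wrist's pose just before it. camera_info takes no time and is no camera call.
- robot.hand_in(): hands the job in; it is judged then, once.
The state is a dict: "t": time; "joint_pos": joint angles; "dq": joint speeds; "effort": joint torques, N m; "eef_pos": TCP position; "eef_rot": TCP orientation; "ft_force": force on the tool from outside, world axes, zero at the start; "wrist_torque": the same for the moment, N m; "grip_width": finger opening in m; "finger_force": force on a finger pad.
Only numpy, scipy, OpenCV 4.12 (cv2) and the standard library are available. Lean on these libraries where they do the work, as an engineer would, in place of code of your own. Each camera call takes 0.05 s, during which the arm holds its last target. There are 200 camera calls.

TASK

The key of the stall's steel cash drawer is lost. Take the thin release rod out of the wooden tool block, push it down through the slot in the top of the cash drawer's case, feel your way with gentle pressure along the guard plate hidden inside until it drops through the plate's hole, and press on until the spring latch trips and the drawer jumps ajar. Stand the rod fully home in its hole in the block again and draw the cash drawer out to its stop; never force the rod against the case, and leave the other things where they are.

Things in the scene. Friction and masses are not known exactly. Their poses are not given: they have to be found in the camera images.
- till: the cash drawer's case, a dark steel box 180 (its x) x 220 (its y) x 90 mm high, fixed to the table; origin at the centre of its underside, z up, the drawer's front looks to its -x. A loupe lies on its top.
- till_slot (a point): centre of the access slot, 36 mm long (case's y) and 12 mm wide (case's x), with a bright rim, at the upper face of the 4 mm thick case top, 90 mm above the table; axes as the case
- guard_level (a point): point 20 mm straight below till_slot, at the upper face of the hidden horizontal steel guard plate, 4 mm thick. The plate's one hole, 9 mm across, lies on the slot's centre line but anywhere up to 12 mm from this point along the case's y (slotted screws): it must be felt for; this point does not tell where. Rod pressure over 20 N in all would bend the guard or the latch.
- pad_level (a point): point 44 mm straight below till_slot, at the latch's flat pad (21 mm along the case's x, 36 mm along its y) at rest; it lies under the guard hole wherever that is. Its spring resists with 4 to 7 N at first and 8 to 11 N where it trips, 6 to 8 mm lower; a hard stop comes 10 to 12 mm lower.
- till_drawer (a joint): how far the cash drawer stands out of its case, m: 0 locked shut, 0.070 at its outer stop; when the latch trips a spring throws it out by itself to 0.03 to 0.05, the rest must be pulled (about 2 N of friction)
- drawer_handle (a point): middle of the drawer's straight steel bar handle, 10 mm thick, 100 mm long along the case's y, 62 mm above the table, its axis 35 mm in front of the drawer's face; moves out along the case's -x with the drawer
- release_rod: the release rod: a steel rod 5 mm thick with a flat end, 70 mm long, under a flat steel grip 12 (its x) x 22 (its y) x 40 mm high; origin at the tip, z up along the rod to the grip, grip centre at z = 90 mm. It stands upright in the tool block, tip 45 mm below the block's top.
- tool_block: hardwood block 50 (its x) x 160 (its y) x 50 mm high, fixed to the table, with the rod's hole near its +y end and two mushroom-handled gravers (tops 115 mm above the table) standing in it 60 and 100 mm from the rod toward its -y; origin at the centre of its underside
- block_hole (a point): centre of the mouth of the rod's hole in the block's top, 50 mm above the table: 8 mm across, 45 mm deep, upright, axes as the block
- tape_roll: bystander: roll of paper tape, 78 mm across, 18 mm high, origin under its centre
- hinged_tin: bystander: flat hinged tin 74 x 101 x 28 mm, origin under its centre
- marker: bystander: marker pen 17 mm thick, 124 mm long along its y
- side_cutters: bystander: side cutters 43 x 131 x 10 mm lying flat, long along its y
- loupe: bystander: small folding loupe, 32 mm across, 13 mm high, lying on the case's top
There are look-alikes about, which are no part of the job. There is more than one size of the release_rod; the job needs the smaller.

How it is judged (in metres and radians):
On the way:
1. the drawer is thrown ajar (over 15 mm out) while the rod's tip is in the access slot, at least 40 mm below the case top (value of joint till_drawer above 0.015 m and z of release_rod in the frame of till_slot below -0.04 m and horizontal distance between release_rod and till_slot below 0.018 m), for 0.05 s.
At the end, for the whole second after the job is handed in: the cash drawer stands out to its stop (at least 65 of 70 mm) and at rest, and the release rod stands upright (within 0.15 rad) and still in its hole in the block, tip at least 40 mm deep (value of joint till_drawer above 0.065 m and horizontal distance between release_rod and block_hole below 0.006 m and z of release_rod in the frame of block_hole below -0.04 m and angle between release_rod's own z axis and vertical below 0.15 rad and linear speed of release_rod below 0.02 m/s and velocity of joint till_drawer below 0.01 m/s); the robot touches nothing.
It fails at once if the rod presses on the case, guard, latch or drawer with more than 20 N (contact force between release_rod and till above 20 N).
It fails at once if a bystander is moved by more than 20 mm (distance of any of tape_roll, hinged_tin, marker, side_cutters, loupe from where it was at the start of the episode above 0.02 m).
It also fails if it takes over 72 s, if anything falls off the work surface, if the arm or the gripper's body presses on something with over 40 N, if the wrist force passes 120 N, or if a joint passes its speed limit or range.

## Working session

There is one attempt and no reset: what is moved stays moved. The work goes in short steps, Python scripts to look and compute and a shell command to move; the robot and the scene stay as the last step left them, time stands still between calls to the robot, and variables do not carry over. Pictures are saved under pics/ and viewed, at most 10 in all, crops included, and the job is handed in when it is done.

```bash
ls; mkdir -p pics
python3 - <<'E'
from cell import telemetry, eyes, robot
import cv2, numpy as np
print(telemetry.read_state())
for n in ("scene","top","wrist"):
    print(n, eyes.camera_info(n))
    cv2.imwrite(f"pics/{n}0.png", eyes.capture(n)[:,:,::-1])
E
```

```text
pics
{'t': 0.0, 'joint_pos': array([ 8.40879213e+01,  2.20899510e+01,  3.77325166e-01, -2.60457908e-02,
       -6.84119957e+01, -1.48160289e+01]), 'dq': array([-1.61036640e-02,  4.16742557e-02,  1.42743797e-01,  8.04311072e-02,
        1.30399103e-01,  3.89047476e-06]), 'effort': array([-8.12630915e-04, -3.92296958e+01,  1.88395303e+01,  4.18630019e+00,
       -4.67234437e-03,  1.23708446e-05]), 'eef_pos': array([0.22104757, 0.58413309, 0.30282081]), 'eef_rot': array([[ 9.35211189e-01, -3.54089844e-01, -6.44480884e-04],
       [-3.54090399e-01, -9.35208798e-01, -2.11991228e-03],
       [ 1.47915215e-04,  2.21077017e-03, -9.99997545e-01]]), 'ft_force': array([ 0.28028755, -0.00622449, -0.54041727]), 'wrist_torque': array([ 0.03594223, -0.04032336,  0.02554927]), 'finger_force': 0.0, 'grip_width': 0.08536870680038319}
scene {'mtx': array([[435.32225995,   0.        , 273.46531683],
       [  0.        , 435.32225995, 202.92955569],
       [  0.        ,   0.        ,   1.        ]]), 'k1': -0.0743368674677928, 'rvec': array([ 2.17702203, -0.84558164,  0.40221705]), 'tvec': array([-0.39
[... 191 characters left out ...]
       ]]), 'k1': 0.011793642522587503, 'rvec': array([ 1.99142844, -2.22419285,  0.23199263]), 'tvec': array([0.06844117, 0.53566162, 1.03734919])}
wrist {'mtx': array([[340.08219853,   0.        , 285.57968662],
       [  0.        , 340.08219853, 210.12293444],
       [  0.        ,   0.        ,   1.        ]]), 'k1': -0.0503470872813782, 'T_tool_cam': array([[ 5.11884797e-04, -9.45215332e-01, -3.26447107e-01,
         8.35691903e-02],
       [ 9.99999818e-01,  3.80037096e-04,  4.67664778e-04,
        -4.33123017e-04],
       [-3.17981908e-04, -3.26447287e-01,  9.45215355e-01,
        -7.10946032e-02],
       [ 0.00000000e+00,  0.00000000e+00,  0.00000000e+00,
         1.00000000e+00]])}
```

View pics/scene0.png

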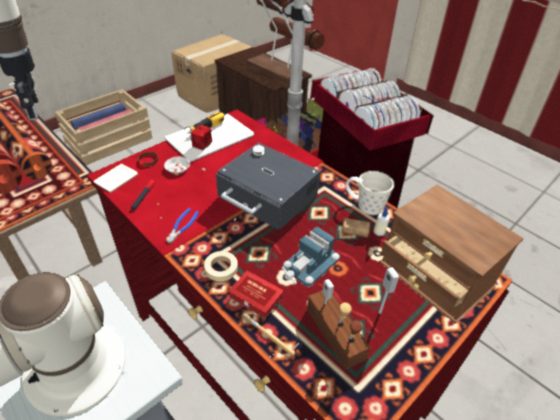

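View pics/top0.png

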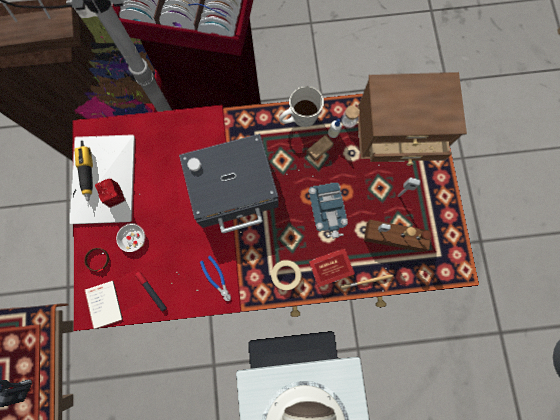

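The scene view shows the till around (270,185), slot near (268,171), the tool block around (338,325), a flat grip at (327,290) and a larger one at (390,280). In the top view the till is at (228,180), the slot at (228,177) and the block at (398,235). I'll zoom in on the block.

```bash
cat > h.py <<'E'
import numpy as np, cv2
from cell import telemetry, eyes, robot
def cam(n, st=None):
    i=eyes.camera_info(n); K=i["mtx"]
    if n=="wrist":
        st=st or telemetry.read_state()
        T=np.eye(4); T[:3,:3]=st["eef_rot"]; T[:3,3]=st["eef_pos"]
        W=T@i["T_tool_cam"]; R=W[:3,:3]; c=W[:3,3]
    else:
        Rw=cv2.Rodrigues(i["rvec"])[0]; R=Rw.T; c=-Rw.T@i["tvec"]
    return K,i["k1"],R,c
def ray(C,uv):
    K,k,R,c=C
    p=cv2.undistortPoints(np.array([[uv]],float),K,np.array([k,0,0,0.]))[0,0]
    d=R@np.array([p[0],p[1],1]); return c,d/np.linalg.norm(d)
def onz(C,uv,z):
    c,d=ray(C,uv); return c+d*(z-c[2])/d[2]
def tri(rs):
    A=0;b=0
    for c,d in rs:
        P=np.eye(3)-np.outer(d,d); A=A+P; b=b+P@c
    X=np.linalg.solve(A,b)
    return X,[np.linalg.norm((np.eye(3)-np.outer(d,d))@(X-c)) for c,d in rs]
def proj(C,X):
    K,k,R,c=C
    rv=cv2.Rodrigues(R.T)[0]
    return cv2.projectPoints(np.array([X],float),rv,-R.T@c,K,np.array([k,0,0,0.]))[0][0,0]
E
python3 - <<'E'
import cv2,numpy as np
a=cv2.imread("pics/scene0.png")[255:375,285:420]; b=cv2.imread("pics/top0.png")[165:265,350:470]
a=cv2.resize(a,None,fx=3,fy=3,interpolation=2);b=cv2.resize(b,None,fx=3.3,fy=3.3,interpolation=2)
o=np.zeros((360,801,3),np.uint8);o[:,:405]=a;o[:330,405:801]=b[:330,:396];cv2.imwrite("pics/z1.png",o[:,:800])
from h import *
T=cam("top")
for n,uv,z in [("slot",(228,177),.09),("block c",(398,235),.05),("grip",(370,225),.115),("big",(410,183),.2),("loupe",(195,164),.1),("tin",(332,265),.028),("tape",(286,275),.018)]: print(n,onz(T,uv,z).round(3))
E
```

```text
slot [0.638 0.128 0.09 ]
block c [ 0.444 -0.294  0.05 ]
grip [ 0.468 -0.211  0.115]
big [ 0.542 -0.297  0.2  ]
loupe [0.679 0.209 0.1  ]
tin [ 0.388 -0.116  0.028]
tape [0.376 0.006 0.018]
```

View pics/z1.png

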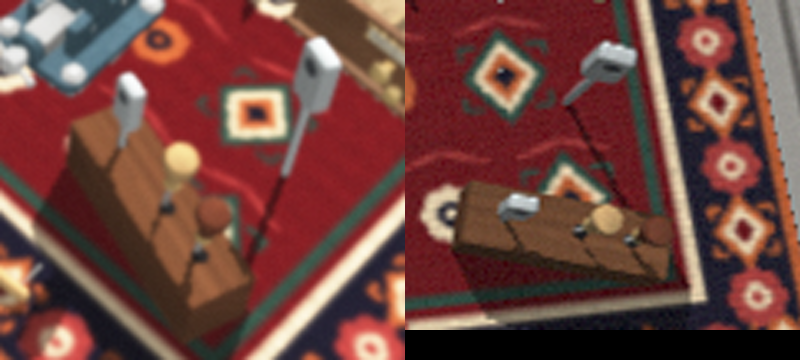

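The crop shows the smaller rod's grip at top (385,228) / scene (328,283), two gravers beside it, and the larger rod standing separately behind the block. I'll triangulate.

Run:
```python
from h import *
T=cam("top");S=cam("scene")
for n,s,t in [("grip",(328.3,287.5),(385.1,228)),("pale",(345.7,309),(411.5,231.7)),("dark",(356,326.7),(426.4,234.7)),("big",(391,280),(411,184.5)),("slot",(268,171),(228,177)),("handle?",(243,201),(241,222))]:
    X,e=tri([ray(S,s),ray(T,t)]);print(n,X.round(4),np.round(e,4))
i=cv2.imread("pics/top0.png");g=cv2.resize(i[125:250,170:290],None,fx=4.8,fy=4.8,interpolation=2);cv2.imwrite("pics/z2.png",g)
```

```text
grip [ 0.459  -0.2505  0.1011] [0.0002 0.0002]
pale [ 0.4414 -0.3113  0.108 ] [0.0002 0.0002]
dark [ 0.4303 -0.3483  0.1009] [0.0009 0.0009]
big [ 0.5601 -0.3302  0.1133] [0.0009 0.0009]
slot [0.6378 0.1277 0.09  ] [0.0004 0.0004]
handle? [0.5249 0.1054 0.0612] [0.0038 0.0038]
```

View pics/z2.png

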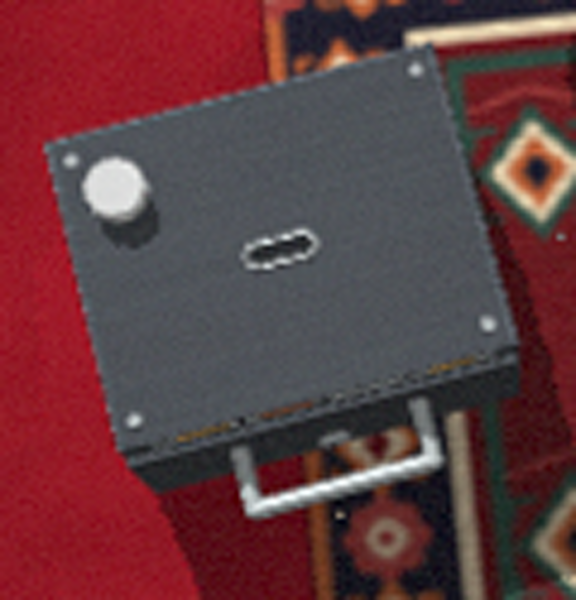

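The crop shows the case top with corners near (48,145), (432,45), (515,345), (118,450). The slot is centred at (281,250) and the loupe at (115,190). Next I'll work out the yaw and the move to the till.

```bash
cat >> h.py <<'E'
def go(xyz,yaw,p0=None,R0=None):
    """tool-down target, tool x axis at yaw deg -> translation units, turn (from measured or given pose)"""
    from scipy.spatial.transform import Rotation as Ro
    st=telemetry.read_state(); R0=st["eef_rot"] if R0 is None else R0; p0=st["eef_pos"] if p0 is None else p0
    c,s=np.cos(np.radians(yaw)),np.sin(np.radians(yaw))
    Rt=np.array([[c,s,0],[s,-c,0],[0,0,-1.]])
    return (R0.T@(np.array(xyz)-p0)/0.03).round(3),Ro.from_matrix(R0.T@Rt).as_rotvec().round(4)
E
python3 - <<'E'
from h import *
T=cam("top")
f=lambda u,v:onz(T,(170+u/4.8-.4,125+v/4.8-.4),.09)
P=[f(48,145),f(432,45),f(515,345),f(118,450)]
for p in P: print(p.round(4))
y=P[0]-P[1]+P[3]-P[2]; x=P[0]-P[3]+P[1]-P[2]
print(np.degrees(np.arctan2(y[1],y[0]))-90,np.degrees(np.arctan2(x[1],x[0])),np.linalg.norm(y)/2,np.linalg.norm(x)/2,sum(P)/4)
print(f(281,250)); s=f(245,262)-f(315,238);print(np.degrees(np.arctan2(s[1],s[0]))-90)
for w in [(0.45,0.45,0.3),(0.638,0.128,0.21)]:
  for yaw in(-90,-70): print(w,yaw,*go(w,yaw))
E
```

```text
[0.7119 0.2488 0.09  ]
[0.7464 0.0347 0.09  ]
[0.5718 0.0078 0.09  ]
[0.5383 0.2222 0.09  ]
9.021357240152483 8.720770179180226 0.21691276400480022 0.17613797702793946 [0.64211088 0.12839223 0.09      ]
[0.63833408 0.12745685 0.09      ]
13.443163300602393
(0.45, 0.45, 0.3) -90 [8.72  1.483 0.106] [ 1.4000e-03 -1.1000e-03  1.2088e+00]
(0.45, 0.45, 0.3) -70 [8.72  1.483 0.106] [ 1.500e-03 -8.000e-04  8.598e-01]
(0.638, 0.128, 0.21) -90 [18.381  9.297  3.12 ] [ 1.4000e-03 -1.1000e-03  1.2088e+00]
(0.638, 0.128, 0.21) -70 [18.381  9.297  3.12 ] [ 1.500e-03 -8.000e-04  8.598e-01]
```

```bash
python3 -m jog '[{"translation":[9,4.5,0],"turn":[0,0,0.5],"gripper":0.5},{"translation":[9,4.5,0],"turn":[0,0,0.6],"gripper":0.5},{"translation":[9,4.5,0],"turn":[0,0,0.7],"gripper":0.5},{"translation":[9,4.5,0],"turn":[0,0,0.8],"gripper":0.5},{"translation":[9,4.5,0],"turn":[0,0,0.8],"gripper":0.5},{"translation":[9,4.5,0],"turn":[0,0,0.8],"gripper":0.5},{"translation":[9,4.5,0],"turn":[0,0,0.8],"gripper":0.5},{"translation":[18.4,9.3,2.5],"turn":[0,0,1.054],"gripper":0.5},{"translation":[18.4,9.3,2.5],"turn":[0,0,1.054],"gripper":0.5},{"translation":[18.4,9.3,2.5],"turn":[0,0,1.054],"gripper":0.5},{"translation":[18.4,9.3,2.5],"turn":[0,0,1.054],"gripper":0.5},{"translation":[18.4,9.3,2.5],"turn":[0,0,1.054],"gripper":0.5},{"translation":[18.4,9.3,2.5],"turn":[0,0,1.054],"gripper":0.5},{"translation":[18.4,9.3,3.1],"turn":[0,0,1.054],"gripper":0.5},{"translation":[18.4,9.3,3.1],"turn":[0,0,1.054],"gripper":0.5},{"translation":[18.4,9.3,3.1],"turn":[0,0,1.054],"gripper":0.5},{"translation":[18.4,9.3,3.1],"turn":[0,0,1.054],"gripper":0.5},{"translation":[18.4,9.3,3.1],"turn":[0,0,1.054],"gripper":0.5}]'
python3 - <<'E'
from h import *
st=telemetry.read_state(); im=eyes.capture("wrist")[:,:,::-1]; np.savez("w1.npz",p=st["eef_pos"],R=st["eef_rot"])
cv2.imwrite("pics/w1.png",im)
print(st["joint_pos"].round(1),go((0.638,0.128,0.21),-81.1))
C=cam("wrist",st)
print(proj(C,[.638,.1275,.09]))
E
```

```text
t: 1.65
eef_pos: [0.6385, 0.128, 0.2104]
eef_rot: [[0.153, -0.988, -0.001], [-0.988, -0.153, -0.0], [0.0, 0.001, -1.0]]
ft_force: [0.8, 0.8, 0.3]
grip_width: 0.0423
finger_force: 0.0
[ 25.5  28.8  -2.7  -0.  -58.6 -16.7] (array([0.028, 0.018, 0.044]), array([-0.0004,  0.0001,  0.0003]))
[285.71051042 236.4456061 ]
```

View pics/w1.png

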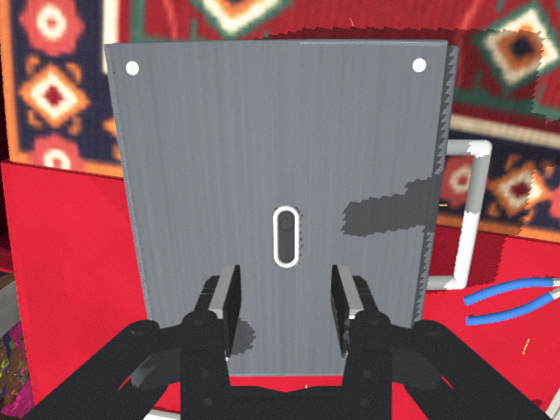

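The wrist view shows the slot's bright rim centred near (287,237), with the handle on the right at x≈475. There is a faint dark disc in the slot at about (287,224). I'll take a second view and measure.

```bash
python3 -m jog '[{"translation":[0.7,0.5,0.5],"turn":[0,0,0],"gripper":0.5},{"translation":[0.7,0.5,0.5],"turn":[0,0,0],"gripper":0.5},{"translation":[0.7,0.5,0.5],"turn":[0,0,0],"gripper":0.5},{"translation":[0.7,0.5,0.5],"turn":[0,0,0],"gripper":0.5}]' >/dev/null
cat >> h.py <<'E'
def slot(im):
    g=im.min(2); m=(g>200).astype(np.uint8)
    cs,_=cv2.findContours(m,cv2.RETR_EXTERNAL,cv2.CHAIN_APPROX_NONE)
    best=[c for c in cs if 30<cv2.minAreaRect(c)[1][0]+cv2.minAreaRect(c)[1][1]<170 and 180<cv2.boundingRect(c)[1]+cv2.boundingRect(c)[3]/2<330 and 240<cv2.boundingRect(c)[0]<330]
    c=max(best,key=cv2.contourArea); return cv2.minAreaRect(c),c
E
python3 - <<'E'
from h import *
st2=telemetry.read_state(); im2=eyes.capture("wrist")[:,:,::-1]; cv2.imwrite("pics/w2.png",im2)
np.savez("w2.npz",p=st2["eef_pos"],R=st2["eef_rot"])
rs=[]; out=[]
for k in(1,2):
    d=np.load(f"w{k}.npz"); C=cam("wrist",dict(eef_pos=d["p"],eef_rot=d["R"])); im=cv2.imread(f"pics/w{k}.png")
    (c,wh,a),cn=slot(im); print(c,wh,a); rs.append(ray(C,c))
    b=cv2.boxPoints((c,wh,a)); B=np.array([onz(C,p,.09) for p in b]); print(onz(C,c,.09).round(4),[np.linalg.norm(B[i]-B[i-1]).round(4) for i in range(2)])
    e=B[0]-B[1]; f=B[1]-B[2]; L=e if np.linalg.norm(e)>np.linalg.norm(f) else f
    print("yaw",(np.degrees(np.arctan2(L[1],L[0]))-90+90)%180-90)
    # case side edges: fit lines
    x,y=map(int,c); cr=im[y-45:y+45,x-30:x+30]; cr=cv2.convertScaleAbs(cr,alpha=2.2,beta=-60) 
    out.append(cv2.resize(cr,(400,600),interpolation=2))
print(tri(rs))
cv2.imwrite("pics/z3.png",np.hstack(out))
E
```

```text
(285.4999694824219, 236.5) (60.99999237060547, 24.999996185302734) 90.0
[0.6381 0.1276 0.09  ] [np.float64(0.0407), np.float64(0.0148)]
yaw 9.553632525165199
(261.5, 275.0) (60.0, 25.0) 90.0
[0.6383 0.1277 0.09  ] [np.float64(0.0408), np.float64(0.0144)]
yaw 8.364509188188578
(array([0.63824551, 0.12699294, 0.09128107]), [np.float64(3.550696721307443e-05), np.float64(3.5506967212779535e-05)])
```

View pics/z3.png

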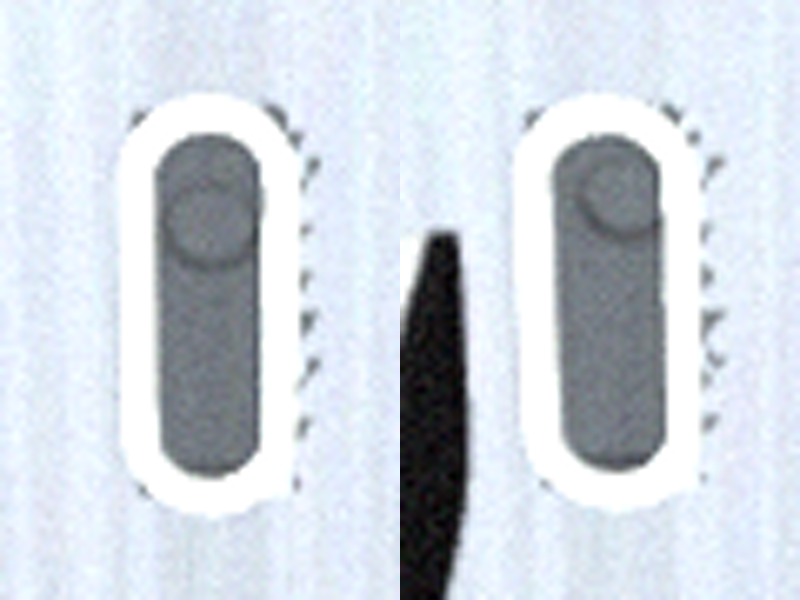

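The crops show the guard hole itself as a faint ring inside the slot, at (286.5,224.3) in view 1 and (265.2,258.5) in view 2. I'll triangulate it as a first guess for the feeling, then work out the move to the block.

Run:
```python
from h import *
rs=[]
for k,uv in((1,(286.2,223.9)),(2,(264.9,258.2))):
    d=np.load(f"w{k}.npz"); C=cam("wrist",dict(eef_pos=d["p"],eef_rot=d["R"])); rs.append(ray(C,uv)); X=onz(C,uv,.07); 
    q=X-np.array([.6382,.1276,.07]); a=np.radians(8.9); print(X.round(4),"case xy",q[0]*np.cos(a)+q[1]*np.sin(a),-q[0]*np.sin(a)+q[1]*np.cos(a))
print(tri(rs))
print(go((0.459,-0.2505,0.25),-106.4))
```

```text
[0.6377 0.127  0.07  ] case xy -0.0005793959572420573 -0.0004978740815959446
[0.6376 0.1267 0.07  ] case xy -0.0007780551745241426 -0.0008282372022025681
(array([0.6375292 , 0.12807111, 0.06726857]), [np.float64(1.1929531882921727e-06), np.float64(1.192953188394862e-06)])
(array([10.88 ,  7.403, -1.777]), array([-0.0028,  0.0011,  0.4433]))
```

```bash
python3 -m jog '[{"translation":[0.7,0.5,-1.8],"turn":[0,0,0.1],"gripper":0.5},{"translation":[10.88,7.4,-1.8],"turn":[0,0,0.44],"gripper":0.5},{"translation":[10.88,7.4,-1.8],"turn":[0,0,0.44],"gripper":0.5},{"translation":[10.88,7.4,-1.8],"turn":[0,0,0.44],"gripper":0.5},{"translation":[10.88,7.4,-1.8],"turn":[0,0,0.44],"gripper":0.5},{"translation":[10.88,7.4,-1.8],"turn":[0,0,0.44],"gripper":0.5},{"translation":[10.88,7.4,-1.8],"turn":[0,0,0.44],"gripper":0.5},{"translation":[10.88,7.4,-1.8],"turn":[0,0,0.44],"gripper":0.5},{"translation":[10.88,7.4,-1.8],"turn":[0,0,0.44],"gripper":0.5},{"translation":[10.88,7.4,-1.8],"turn":[0,0,0.44],"gripper":0.5},{"translation":[10.88,7.4,-1.8],"turn":[0,0,0.44],"gripper":0.5},{"translation":[10.88,7.4,-1.8],"turn":[0,0,0.44],"gripper":0.5},{"translation":[10.88,7.4,-1.8],"turn":[0,0,0.44],"gripper":0.5},{"translation":[10.88,7.4,-1.8],"turn":[0,0,0.44],"gripper":0.5}]'
python3 - <<'E'
from h import *
st=telemetry.read_state(); im=eyes.capture("wrist")[:,:,::-1]; np.savez("w3.npz",p=st["eef_pos"],R=st["eef_rot"])
cv2.imwrite("pics/w3.png",im)
C=cam("wrist",st); print(proj(C,[.459,-.2505,.115]),proj(C,[.459,-.2505,.05]))
E
python3 -m jog '[{"translation":[0.8,0.6,0],"turn":[0,0,0],"gripper":0.5},{"translation":[0.8,0.6,0],"turn":[0,0,0],"gripper":0.5},{"translation":[0.8,0.6,0],"turn":[0,0,0],"gripper":0.5},{"translation":[0.8,0.6,0],"turn":[0,0,0],"gripper":0.5}]' >/dev/null;python3 - <<'E'
from h import *
st=telemetry.read_state(); im=eyes.capture("wrist")[:,:,::-1]; np.savez("w4.npz",p=st["eef_pos"],R=st["eef_rot"])
cv2.imwrite("pics/w4.png",im)
C=cam("wrist",st); print(proj(C,[.459,-.2505,.115]),proj(C,[.459,-.2505,.05]))
a=cv2.imread("pics/w3.png");o=np.hstack([a[60:360,100:500],im[60:360,100:500]]);o=cv2.resize(o,(800,300));cv2.imwrite("pics/z4.png",o)
E
```

```text
t: 3.25
eef_pos: [0.4591, -0.2506, 0.2503]
eef_rot: [[-0.279, -0.96, 0.001], [-0.96, 0.279, -0.0], [-0.0, -0.001, -1.0]]
ft_force: [-0.5, 0.5, -0.9]
grip_width: 0.0424
finger_force: 0.0
[285.00143238 228.25874255] [285.16179879 198.9618561 ]
[258.1883771  261.67238745] [263.93849112 226.17097955]
```

View pics/z4.png

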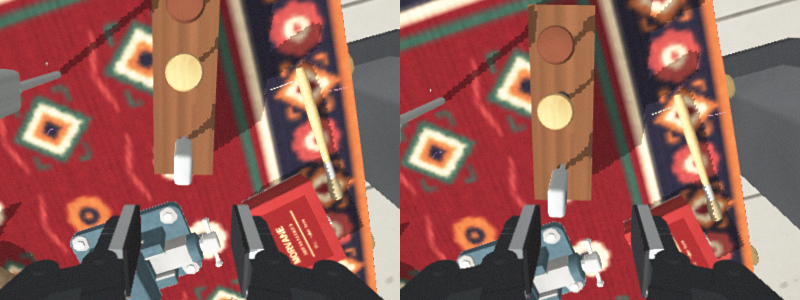

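Both crops show the grip's top face, at about (283,235) in view 3 and (257,263) in view 4. The gravers are above it and the vise is well below. I'll measure the top face precisely.

Run:
```python
from h import *
rs=[];rg=[]
for k,uv in((3,(283,235)),(4,(257,263))):
    d=np.load(f"w{k}.npz"); C=cam("wrist",dict(eef_pos=d["p"],eef_rot=d["R"])); im=cv2.imread(f"pics/w{k}.png")
    x,y=uv; cr=im[y-40:y+30,x-25:x+25].astype(int); g=cr.min(2)
    print([int(v) for v in g[:,25][::3]])
    for th in (200,):
        m=((g>th)&(cr.max(2)-cr.min(2)<30)).astype(np.uint8); cs,_=cv2.findContours(m,0,1); c=max(cs,key=cv2.contourArea)
        r=cv2.minAreaRect(c); ce=np.array(r[0])+[x-25,y-40]; print(th,ce,r[1],r[2],onz(C,ce,.115).round(4)); rs.append(ray(C,ce))
print(tri(rs))
```

```text
[80, 140, 136, 137, 137, 137, 141, 192, 246, 248, 249, 247, 247, 248, 250, 251, 252, 47, 46, 44, 52, 46, 44, 43]
200 [278. 230.] (28.0, 22.0) 90.0 [ 0.4637 -0.2506  0.115 ]
[69, 51, 128, 140, 135, 137, 135, 136, 138, 185, 244, 246, 249, 248, 247, 248, 250, 252, 141, 41, 68, 61, 114, 183]
200 [255. 263.] (26.0, 14.0) 90.0 [ 0.4614 -0.2501  0.115 ]
(array([ 0.46481638, -0.24525673,  0.10319282]), [np.float64(0.0009236343366421679), np.float64(0.0009236343366422795)])
```

Run:
```python
from h import *
for k,uv in((3,(283,235)),(4,(257,263))):
    im=cv2.imread(f"pics/w{k}.png"); x,y=uv
    g=im[y-40:y+24:3,x-22:x+22:2].min(2)
    for i,r in enumerate(g): print(y-40+3*i,' '.join('%3d'%v for v in r))
    print('cols from',x-22)
```

```text
195  78  75  72  72  78  86  83  86  75  72  67  80  80  79  50  52  48  50  55  77  80  81
198  78  72  73  77  79  82  81  88  93  96 132 140 135 101  64  63  64  81  81  76  78  81
201  74  73  74  76  75  80  78 100 149 138 138 136 136 137 131  97  75  75  77  77  75  84
204  77  73  74  76  76  78  84 173 141 141 138 137 136 140 132 111  73  76  78  74  77  80
207  74  77  67  75  75  81  79 189 143 137 137 137 135 137 133 117  74  77  79  76  79  81
210  76  72  73  71  75  82  84 168 143 141 140 137 138 140 135 129  75  78  74  75  77  83
213  77  69  74  71  81  82  86 159 148 144 142 141 137 139 136 130  75  76  81  75  75  80
216  74  74  73  79  80  81  89 223 221 202 198 192 188 187 168 134  75  81  75  78  78  79
219  78  72  72  75  73  79 110 255 252 249 247 246 243 240 217 158  74  76  78  79  76  84
222  77  71  67  77  76  77 113 255 253 251 250 248 246 246 224 155  74  83  78  80  79  76
225  80  71  71  71  78  82 114 255 253 251 251 249 248 244 221 146  77  80  78  82  81  83
228  74  70  73  71  77  82 118 255 253 250 249 247 247 247 225 142  78  73  76  75  80 
[... 2275 characters left out ...]
47 245 238 185 110  59  49  49  44  43  45
268  43  34  35  47  47  39  99 255 254 253 251 248 245 233 176 120  42  44  43  47  46  42
271  34  33  32  43  48  40 100 255 254 254 252 250 247 238 175 101  44  40  46  42  46  46
274  40  35  33  43  45  44  46 255 255 254 254 252 249 238 174  70  43  47  40  48  45  46
277  35  35  40  40  47  43  47  57 104 130 135 141 171 134  60  47  48  45  43  49  42  48
280  31  36  30  45  46  47  48  39  44  49  51  41  45  42  43  41  48  47  46  45  43  45
283  35  30  29  44  51  57  78 105  60  58  58  68 105  59  42  42  47  43  41  45  48  46
286  38  38  31  57  64  55  54  55  73  81  74  61  57  54 105  47  48  49  42  48  43  43
cols from 235
```

Run:
```python
from h import *
rs=[]
for k,uv in((3,(282.3,230)),(4,(256,263.5))):
    d=np.load(f"w{k}.npz"); C=cam("wrist",dict(eef_pos=d["p"],eef_rot=d["R"])); rs.append(ray(C,uv)); print(onz(C,uv,.115))
X,e=tri(rs);print(X,e)
R=np.array(telemetry.read_state()["eef_rot"])
for z in (.20,.149): print(go((.4608,-.2508,z),-106.4))
```

```text
[ 0.46104277 -0.24981302  0.115     ]
[ 0.46085241 -0.24959089  0.115     ]
[ 0.4609974  -0.24958022  0.1147181 ] [np.float64(0.0001422501875732396), np.float64(0.00014225018757315304)]
(array([-0.818, -0.656,  1.669]), array([-0.0006, -0.0001,  0.0028]))
(array([-0.819, -0.655,  3.369]), array([-0.0006, -0.0001,  0.0028]))
```

```bash
python3 -m jog '[{"translation":[-0.85,-0.65,1.6],"turn":[0,0,0],"gripper":0.5},{"translation":[-0.85,-0.65,1.6],"turn":[0,0,0],"gripper":0.5},{"translation":[-0.85,-0.65,2.5],"turn":[0,0,0],"gripper":0.5},{"translation":[-0.85,-0.65,3.37],"turn":[0,0,0],"gripper":0.5},{"translation":[-0.85,-0.65,3.37],"turn":[0,0,0],"gripper":0.5},{"translation":[-0.85,-0.65,3.37],"turn":[0,0,0],"gripper":0.5},{"translation":[-0.85,-0.65,3.37],"turn":[0,0,0],"gripper":0},{"translation":[-0.85,-0.65,3.37],"turn":[0,0,0],"gripper":0},{"translation":[-0.85,-0.65,3.37],"turn":[0,0,0],"gripper":0},{"translation":[-0.85,-0.65,3.37],"turn":[0,0,0],"gripper":0},{"translation":[-0.85,-0.65,3.37],"turn":[0,0,0],"gripper":0},{"translation":[-0.85,-0.65,3.37],"turn":[0,0,0],"gripper":0},{"translation":[-0.85,-0.65,3.37],"turn":[0,0,0],"gripper":0},{"translation":[-0.85,-0.65,3.37],"turn":[0,0,0],"gripper":0}]' 70
```

```text
t: 4.85
eef_pos: [0.4612, -0.2509, 0.1505]
eef_rot: [[-0.281, -0.96, 0.004], [-0.96, 0.281, -0.001], [0.0, -0.004, -1.0]]
ft_force: [0.2, 1.0, 6.4]
grip_width: 0.011
finger_force: 68.7
```

```bash
python3 -m jog '[{"translation":[0,0,-1],"turn":[0,0,0],"gripper":0},{"translation":[0,0,-2.2],"turn":[0,0,0],"gripper":0},{"translation":[0,0,-3.5],"turn":[0,0,0],"gripper":0},{"translation":[0,0,-4.6],"turn":[0,0,0],"gripper":0},{"translation":[0,0,-4.6],"turn":[0,0,0],"gripper":0},{"translation":[0,0,-4.6],"turn":[0,0,0],"gripper":0}]'; python3 -c "
from h import *
print(go((.6379,.1259,.275),-81.1))"
```

```text
t: 5.35
eef_pos: [0.4603, -0.2507, 0.2889]
eef_rot: [[-0.282, -0.96, 0.005], [-0.96, 0.282, -0.001], [-0.001, -0.005, -1.0]]
ft_force: [-0.6, -0.0, -1.1]
grip_width: 0.0112
finger_force: 70.6
(array([-13.711,  -2.145,   0.485]), array([-4.900e-03, -3.000e-04, -4.407e-01]))
```

```bash
python3 -m jog '[{"translation":[-13.71,-2.15,0],"turn":[-0.005,0,-0.44],"gripper":0},{"translation":[-13.71,-2.15,0],"turn":[-0.005,0,-0.44],"gripper":0},{"translation":[-13.71,-2.15,0],"turn":[-0.005,0,-0.44],"gripper":0},{"translation":[-13.71,-2.15,0],"turn":[-0.005,0,-0.44],"gripper":0},{"translation":[-13.71,-2.15,0],"turn":[-0.005,0,-0.44],"gripper":0},{"translation":[-13.71,-2.15,0],"turn":[-0.005,0,-0.44],"gripper":0},{"translation":[-13.71,-2.15,0],"turn":[-0.005,0,-0.44],"gripper":0},{"translation":[-13.71,-2.15,0],"turn":[-0.005,0,-0.44],"gripper":0},{"translation":[-13.71,-2.15,0.5],"turn":[-0.005,0,-0.44],"gripper":0},{"translation":[-13.71,-2.15,0.5],"turn":[-0.005,0,-0.44],"gripper":0},{"translation":[-13.71,-2.15,0.5],"turn":[-0.005,0,-0.44],"gripper":0},{"translation":[-13.71,-2.15,0.5],"turn":[-0.005,0,-0.44],"gripper":0},{"translation":[-13.71,-2.15,0.5],"turn":[-0.005,0,-0.44],"gripper":0},{"translation":[-13.71,-2.15,0.5],"turn":[-0.005,0,-0.44],"gripper":0}]'
python3 - <<'E'
from h import *
st=telemetry.read_state(); im=eyes.capture("wrist")[:,:,::-1]; cv2.imwrite("pics/w5.png",im)
C=cam("wrist",st); p=st["eef_pos"]; R=st["eef_rot"]
for l in (.0755,.1455): print(proj(C,p+R@[-.0011,0,l]))
print(proj(C,[.6382,.1276,.09]), go((.6379,.1259,.275),-81.1))
cv2.imwrite("pics/z5.png",cv2.resize(im[140:340,185:385],(600,600),interpolation=2))
E
```

```text
t: 6.52
eef_pos: [0.6369, 0.1249, 0.271]
eef_rot: [[0.153, -0.988, -0.007], [-0.988, -0.153, -0.0], [-0.001, 0.007, -1.0]]
ft_force: [0.3, -0.3, -0.6]
grip_width: 0.0111
finger_force: 70.6
[284.81153994 275.82082405]
[284.96316477 223.79796539]
[281.29785033 208.78308985] (array([-0.036, -0.033, -0.112]), array([ 0.0057,  0.0009, -0.0018]))
```

View pics/z5.png

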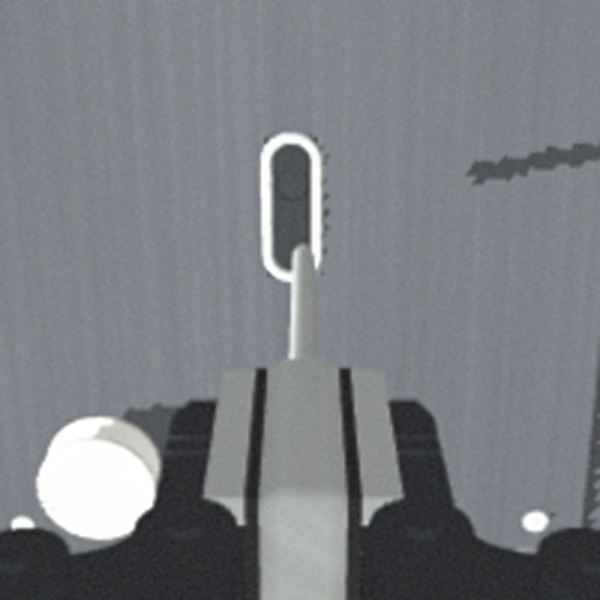

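The crop shows the tip at about pixel (286,224), slot rim centre (282.3,208.7) and guard hole ring (282,200). I'll correct the tilt, come down close and compare again.

```bash
python3 -c "
from h import *
print(go((.6387,.1260,.2435),-81.1))
C=cam('wrist',telemetry.read_state()); print(onz(C,(282,200),.07), onz(C,(282.3,208.7),.09))"
```

```text
(array([-0.035, -0.066,  0.938]), array([ 0.0057,  0.0009, -0.0018]))
[0.63817673 0.12661902 0.07      ] [0.63773822 0.12745976 0.09      ]
```

```bash
python3 -m jog '[{"translation":[-0.03,-0.06,0.5],"turn":[0.006,0.001,-0.002],"gripper":0},{"translation":[-0.03,-0.06,0.93],"turn":[0.006,0.001,-0.002],"gripper":0},{"translation":[-0.03,-0.06,0.93],"turn":[0.006,0.001,-0.002],"gripper":0},{"translation":[-0.03,-0.06,0.93],"turn":[0.006,0.001,-0.002],"gripper":0},{"translation":[-0.03,-0.06,0.93],"turn":[0.006,0.001,-0.002],"gripper":0}]'
python3 - <<'E'
from h import *
st=telemetry.read_state(); im=eyes.capture("wrist")[:,:,::-1]; cv2.imwrite("pics/w6.png",im)
C=cam("wrist",st); p=st["eef_pos"]; R=st["eef_rot"]
for l in (.0755,.1455): print(proj(C,p+R@[-.0011,0.0008,l]))
print("hole",proj(C,[.6377,.1270,.07]),"slot",proj(C,[.638,.1275,.09]),go((.6387,.1260,.2435),-81.1))
cv2.imwrite("pics/z6.png",cv2.resize(im[160:310,215:355],(560,600),interpolation=2))
E
```

```text
t: 6.98
eef_pos: [0.6394, 0.1264, 0.2451]
eef_rot: [[0.156, -0.988, 0.003], [-0.988, -0.156, 0.0], [-0.0, -0.003, -1.0]]
ft_force: [-0.6, 0.8, -0.7]
grip_width: 0.0112
finger_force: 70.6
[286.47005379 275.81610632]
[286.15142253 223.7946694 ]
hole [287.69037831 209.35273652] slot [287.26601666 219.06781186] (array([0.018, 0.03 , 0.061]), array([-0.0034,  0.0003,  0.0011]))
```

View pics/z6.png

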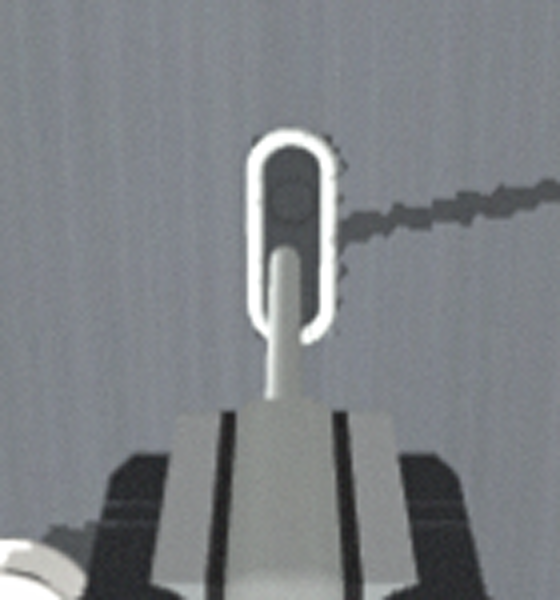

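```bash
python3 -m jog '[{"translation":[-0.017,0.024,0.1],"turn":[-0.002,0,0],"gripper":0},{"translation":[-0.017,0.024,0.1],"turn":[-0.002,0,0],"gripper":0},{"translation":[-0.017,0.024,0.3],"turn":[-0.002,0,0],"gripper":0},{"translation":[-0.017,0.024,0.5],"turn":[-0.002,0,0],"gripper":0},{"translation":[-0.017,0.024,0.65],"turn":[-0.002,0,0],"gripper":0},{"translation":[-0.017,0.024,0.8],"turn":[-0.002,0,0],"gripper":0},{"translation":[-0.017,0.024,0.8],"turn":[-0.002,0,0],"gripper":0},{"translation":[-0.017,0.024,0.8],"turn":[-0.002,0,0],"gripper":0}]'; python3 -c "
from h import *
print(go((.6386,.1268,.2155),-81.1))"
```

```text
t: 7.7
eef_pos: [0.6382, 0.1275, 0.2193]
eef_rot: [[0.156, -0.988, -0.002], [-0.988, -0.156, -0.001], [0.0, 0.002, -1.0]]
ft_force: [0.2, 0.3, -0.2]
grip_width: 0.0113
finger_force: 70.6
(array([ 0.026, -0.009,  0.127]), array([ 0.0019, -0.0003,  0.0018]))
```

```bash
python3 -m jog '[{"translation":[0.02,-0.01,0.04],"turn":[0.001,0,0],"gripper":0},{"translation":[0.02,-0.01,0.08],"turn":[0.001,0,0],"gripper":0},{"translation":[0.02,-0.01,0.12],"turn":[0.001,0,0],"gripper":0},{"translation":[0.02,-0.01,0.15],"turn":[0.001,0,0],"gripper":0},{"translation":[0.02,-0.01,0.18],"turn":[0.001,0,0],"gripper":0},{"translation":[0.02,-0.01,0.18],"turn":[0.001,0,0],"gripper":0}]'
```

```text
t: 8.2
eef_pos: [0.6386, 0.127, 0.2143]
eef_rot: [[0.156, -0.988, -0.0], [-0.988, -0.156, -0.0], [-0.0, 0.0, -1.0]]
ft_force: [0.4, 0.1, -0.4]
grip_width: 0.0113
finger_force: 70.6
```

Tip at about 0.069, with no force, so it is at or in the hole. I'll keep going gently.

```bash
python3 -m jog '[{"translation":[0,0,0.03],"turn":[0,0,0],"gripper":0},{"translation":[0,0,0.06],"turn":[0,0,0],"gripper":0},{"translation":[0,0,0.06],"turn":[0,0,0],"gripper":0}]'; python3 -m jog '[{"translation":[0,0,0.03],"turn":[0,0,0],"gripper":0},{"translation":[0,0,0.06],"turn":[0,0,0],"gripper":0},{"translation":[0,0,0.06],"turn":[0,0,0],"gripper":0}]'
```

```text
t: 8.45
eef_pos: [0.6386, 0.127, 0.2125]
eef_rot: [[0.156, -0.988, -0.0], [-0.988, -0.156, 0.0], [-0.0, 0.0, -1.0]]
ft_force: [-0.1, -0.2, -1.7]
grip_width: 0.0112
finger_force: 70.6
t: 8.7
eef_pos: [0.6386, 0.127, 0.2107]
eef_rot: [[0.156, -0.988, -0.0], [-0.988, -0.156, 0.0], [-0.0, 0.0, -1.0]]
ft_force: [-0.3, -0.6, -1.0]
grip_width: 0.011
finger_force: 70.6
```

```bash
python3 -m jog '[{"translation":[0,0,0.06],"turn":[0,0,0],"gripper":0},{"translation":[0,0,0.12],"turn":[0,0,0],"gripper":0},{"translation":[0,0,0.18],"turn":[0,0,0],"gripper":0},{"translation":[0,0,0.24],"turn":[0,0,0],"gripper":0},{"translation":[0,0,0.24],"turn":[0,0,0],"gripper":0}]'; python3 -m jog '[{"translation":[0,0,0.06],"turn":[0,0,0],"gripper":0},{"translation":[0,0,0.12],"turn":[0,0,0],"gripper":0},{"translation":[0,0,0.18],"turn":[0,0,0],"gripper":0},{"translation":[0,0,0.24],"turn":[0,0,0],"gripper":0},{"translation":[0,0,0.24],"turn":[0,0,0],"gripper":0}]'
```

```text
t: 9.12
eef_pos: [0.6385, 0.1269, 0.2031]
eef_rot: [[0.156, -0.988, -0.001], [-0.988, -0.156, -0.0], [0.0, 0.001, -1.0]]
ft_force: [-0.5, 0.4, -0.9]
grip_width: 0.0111
finger_force: 70.6
t: 9.53
eef_pos: [0.6385, 0.1269, 0.1959]
eef_rot: [[0.156, -0.988, -0.001], [-0.988, -0.156, -0.0], [0.0, 0.001, -1.0]]
ft_force: [-0.1, -0.9, -1.2]
grip_width: 0.0115
finger_force: 70.6
```

```bash
python3 -m jog '[{"translation":[0,0,0.05],"turn":[0,0,0],"gripper":0},{"translation":[0,0,0.1],"turn":[0,0,0],"gripper":0},{"translation":[0,0,0.15],"turn":[0,0,0],"gripper":0},{"translation":[0,0,0.2],"turn":[0,0,0],"gripper":0},{"translation":[0,0,0.2],"turn":[0,0,0],"gripper":0}]'; python3 -m jog '[{"translation":[0,0,0.04],"turn":[0,0,0],"gripper":0},{"translation":[0,0,0.08],"turn":[0,0,0],"gripper":0},{"translation":[0,0,0.08],"turn":[0,0,0],"gripper":0}]'
```

```text
t: 9.95
eef_pos: [0.6389, 0.1271, 0.1915]
eef_rot: [[0.157, -0.988, 0.001], [-0.988, -0.157, -0.0], [0.0, -0.001, -1.0]]
ft_force: [-0.9, 0.4, 2.9]
grip_width: 0.0116
finger_force: 71.4
t: 10.2
eef_pos: [0.639, 0.127, 0.1899]
eef_rot: [[0.157, -0.988, 0.002], [-0.988, -0.157, -0.0], [0.0, -0.002, -1.0]]
ft_force: [-2.6, -0.7, 7.1]
grip_width: 0.0107
finger_force: 71.8
```

```bash
J='python3 -m jog'; python3 -m jog '[{"translation":[0,0.01,0.04],"turn":[0,0,0],"gripper":0},{"translation":[0,0.01,0.08],"turn":[0,0,0],"gripper":0},{"translation":[0,0.01,0.08],"turn":[0,0,0],"gripper":0}]'; python3 -m jog '[{"translation":[0,0,0.03],"turn":[0,0,0],"gripper":0},{"translation":[0,0,0.06],"turn":[0,0,0],"gripper":0},{"translation":[0,0,0.06],"turn":[0,0,0],"gripper":0}]'
```

```text
t: 10.45
eef_pos: [0.6389, 0.127, 0.188]
eef_rot: [[0.157, -0.988, 0.003], [-0.988, -0.157, 0.0], [0.0, -0.003, -1.0]]
ft_force: [-2.1, 0.3, 8.9]
grip_width: 0.0112
finger_force: 72.0
t: 10.7
eef_pos: [0.6389, 0.1271, 0.1863]
eef_rot: [[0.157, -0.988, 0.003], [-0.988, -0.157, 0.0], [0.0, -0.003, -1.0]]
ft_force: [-2.1, -0.8, 9.3]
grip_width: 0.0111
finger_force: 72.0
```

```bash
python3 -m jog '[{"translation":[0,0.01,0.03],"turn":[0,0,0],"gripper":0},{"translation":[0,0.01,0.06],"turn":[0,0,0],"gripper":0},{"translation":[0,0.01,0.06],"turn":[0,0,0],"gripper":0}]'
python3 - <<'E'
from h import *
cv2.imwrite("pics/t2.png",eyes.capture("top")[:,:,::-1])
a=cv2.imread("pics/top0.png");b=cv2.imread("pics/t2.png")
S=slice(195,250),slice(225,290)
for i in(a,b):
    m=(i[S].min(2)>140); ys,xs=np.nonzero(m); print(len(xs),xs.mean()+225,ys.mean()+195,ys.max()+195)
E
```

```text
t: 10.95
eef_pos: [0.6392, 0.1271, 0.1847]
eef_rot: [[0.157, -0.988, 0.005], [-0.988, -0.157, 0.001], [0.0, -0.005, -1.0]]
ft_force: [-0.4, -0.2, 8.2]
grip_width: 0.0112
finger_force: 71.8
108 245.0 224.41666666666666 246
56 240.39285714285714 229.33928571428572 234
```

```bash
python3 -m jog '[{"translation":[0,0,0.03],"turn":[0,0,0],"gripper":0},{"translation":[0,0,0.05],"turn":[0,0,0],"gripper":0},{"translation":[0,0,0.05],"turn":[0,0,0],"gripper":0}]'
python3 - <<'E'
from h import *
cv2.imwrite("pics/t3.png",eyes.capture("top")[:,:,::-1])
o=np.hstack([cv2.resize(cv2.imread(f"pics/{n}.png")[190:270,215:295],(400,400),interpolation=2) for n in("t2","t3")]);cv2.imwrite("pics/z7.png",o)
E
```

```text
t: 11.25
eef_pos: [0.6393, 0.1271, 0.1834]
eef_rot: [[0.157, -0.988, 0.005], [-0.988, -0.157, 0.0], [0.0, -0.005, -1.0]]
ft_force: [-2.0, -0.1, 9.3]
grip_width: 0.0112
finger_force: 72.1
```

View pics/z7.png

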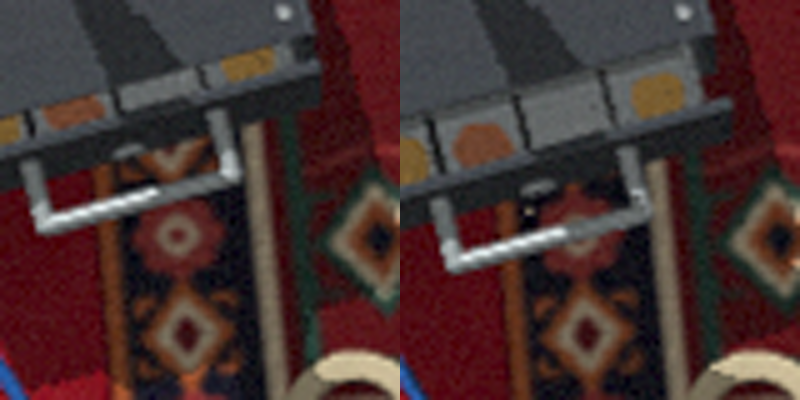

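The pictures show the drawer sprung open, with its coin trays showing and the handle centre near top pixel (244,238). Next is withdrawing the rod and returning it.

```bash
python3 -m jog '[{"translation":[0,0,-0.2],"turn":[0,0,0],"gripper":0},{"translation":[0,0,-0.6],"turn":[0,0,0],"gripper":0},{"translation":[0,0,-1.1],"turn":[0,0,0],"gripper":0},{"translation":[0,0,-1.7],"turn":[0,0,0],"gripper":0},{"translation":[0,0,-2.4],"turn":[0,0,0],"gripper":0},{"translation":[0,0,-3.2],"turn":[0,0,0],"gripper":0},{"translation":[0,0,-3.8],"turn":[0,0,0],"gripper":0},{"translation":[0,0,-3.8],"turn":[0,0,0],"gripper":0},{"translation":[0,0,-3.8],"turn":[0,0,0],"gripper":0},{"translation":[0,0,-3.8],"turn":[0,0,0],"gripper":0}]'
python3 - <<'E'
from h import *
print(go((.4613,-.2509,.225),-106.4))
E
```

```text
t: 12.13
eef_pos: [0.6374, 0.1268, 0.2935]
eef_rot: [[0.156, -0.988, -0.002], [-0.988, -0.156, 0.0], [-0.0, 0.002, -1.0]]
ft_force: [0.2, 0.6, -1.5]
grip_width: 0.0112
finger_force: 70.6
(array([11.521,  7.758,  2.294]), array([ 2.200e-03, -1.000e-04,  4.429e-01]))
```

```bash
python3 -m jog '[{"translation":[11.52,7.76,0],"turn":[0.002,0,0.443],"gripper":0},{"translation":[11.52,7.76,0],"turn":[0.002,0,0.443],"gripper":0},{"translation":[11.52,7.76,0],"turn":[0.002,0,0.443],"gripper":0},{"translation":[11.52,7.76,0],"turn":[0.002,0,0.443],"gripper":0},{"translation":[11.52,7.76,0],"turn":[0.002,0,0.443],"gripper":0},{"translation":[11.52,7.76,0],"turn":[0.002,0,0.443],"gripper":0},{"translation":[11.52,7.76,0],"turn":[0.002,0,0.443],"gripper":0},{"translation":[11.52,7.76,0],"turn":[0.002,0,0.443],"gripper":0},{"translation":[11.52,7.76,0],"turn":[0.002,0,0.443],"gripper":0},{"translation":[11.52,7.76,0],"turn":[0.002,0,0.443],"gripper":0},{"translation":[11.52,7.76,0],"turn":[0.002,0,0.443],"gripper":0},{"translation":[11.52,7.76,1],"turn":[0.002,0,0.443],"gripper":0},{"translation":[11.52,7.76,2],"turn":[0.002,0,0.443],"gripper":0},{"translation":[11.52,7.76,2.2],"turn":[0.002,0,0.443],"gripper":0},{"translation":[11.52,7.76,2.2],"turn":[0.002,0,0.443],"gripper":0},{"translation":[11.52,7.76,2.2],"turn":[0.002,0,0.443],"gripper":0},{"translation":[11.52,7.76,2.2],"turn":[0.002,0,0.443],"gripper":0},{"translation":[11.52,7.76,2.2],"turn":[0.002,0,0.443],"gripper":0}]'
python3 - <<'E'
from h import *
print(go((.4613,-.2509,.205),-106.4))
st=telemetry.read_state(); im=eyes.capture("wrist")[:,:,::-1]; cv2.imwrite("pics/w7.png",im)
C=cam("wrist",st); p=st["eef_pos"]; R=st["eef_rot"]
print(proj(C,p+R@[-.0011,0.0008,.1455]),proj(C,[.461,-.2497,.05]))
g=im[196:240:2,262:306:2].min(2)
for i,r in enumerate(g): print(196+2*i,' '.join('%3d'%v for v in r))
E
```

```text
t: 13.63
eef_pos: [0.4632, -0.2508, 0.2301]
eef_rot: [[-0.281, -0.96, 0.005], [-0.96, 0.281, -0.001], [-0.0, -0.005, -1.0]]
ft_force: [0.5, -0.2, 0.4]
grip_width: 0.0115
finger_force: 70.6
(array([0.021, 0.064, 0.837]), array([-0.0052,  0.0005,  0.0011]))
[285.80955307 224.10407394] [289.03380782 207.01898206]
196  80  82  80  76  76  80  74  80  85  82  73  73  71  70  80  81  84  85  86  77  80  84
198  83  83  77  79  74  80  81  81  85  84  82  76  76  73  72  77  83  81  82  81  76  81
200  80  83  79  73  77  83  82  84  83  88  80  71  74  79  77  79  85  87  79  81  76  84
202  79  84  81  76  74  75  78  82  83  87  81  75  72  64  70  78  84  83  83  82  82  84
204  80  81  80  76  77  77  82  86  84  83  81  66  44  43  46  48  90  86  76  80  82  80
206  84  80  81  72  77  81  79  79  84  81  82  49  41  46  40  37  60  87  77  79  80  79
208  77  83  82  78  73  78  78  84  82  84  81  45  46  38  46  41  72  83  82  83  80  82
210  76  80  81  77  70  83  79  83  84  83  82  57  45  47  46  47  79  85  79  77  78  81
212  83  81  78  76  72  74  78  84  88  84  80  72 
[... 535 characters left out ...]
  84  83 125 143 139 138  83  81  82  86  78  78  81  79
226  78  81  75  75  73  77  81  81  85  81 160 145 142 138  89  79  82  83  78  87  77  79
228  77  77  77  75  75  75  82  82  89  81 153 143 137 138  87  79  86  80  82  82  80  82
230  82  81  77  74  75  81  80  86  88  80 153 142 141 137  88  77  88  85  80  80  81  83
232  75  82  80  72  75  77  81  86  85  80 181 143 140 138  89  77  85  84  78  80  82  81
234  75  77  77  72  77  79  78  82  83  84 181 143 140 134  95  86  84  84  80  78  76  81
236  78  81  79  77  77  80  78  85  84  82 176 139 142 134  95  77  89  82  76  80  82  77
238  82  79  77  77  74  78  81  83  84  86 175 145 140 137  93  80  85  87  80  77  80  79
```

The pixel grid puts the block hole's mouth at about (288.8,208.2) and the tip at (286,224), both as predicted. I'll lower it and feel.

```bash
python3 -m jog '[{"translation":[0.015,0.06,0.4],"turn":[-0.004,0,0],"gripper":0},{"translation":[0.015,0.06,0.8],"turn":[-0.004,0,0],"gripper":0},{"translation":[0.015,0.06,0.95],"turn":[-0.004,0,0],"gripper":0},{"translation":[0.015,0.06,0.95],"turn":[-0.004,0,0],"gripper":0},{"translation":[0.015,0.06,0.95],"turn":[-0.004,0,0],"gripper":0}]'; python3 -c "
from h import *
print(go((.4614,-.2507,.193),-106.4))"
```

```text
t: 14.1
eef_pos: [0.4608, -0.2508, 0.2007]
eef_rot: [[-0.282, -0.96, -0.001], [-0.96, 0.282, 0.001], [-0.0, 0.001, -1.0]]
ft_force: [0.2, -0.5, -1.2]
grip_width: 0.0112
finger_force: 70.6
(array([-0.01 , -0.019,  0.256]), array([0.0011, 0.0003, 0.0007]))
```

```bash
python3 -m jog '[{"translation":[-0.01,-0.02,0.06],"turn":[0.001,0,0],"gripper":0},{"translation":[-0.01,-0.02,0.12],"turn":[0.001,0,0],"gripper":0},{"translation":[-0.01,-0.02,0.2],"turn":[0.001,0,0],"gripper":0},{"translation":[-0.01,-0.02,0.28],"turn":[0.001,0,0],"gripper":0},{"translation":[-0.01,-0.02,0.28],"turn":[0.001,0,0],"gripper":0}]'
```

```text
t: 14.52
eef_pos: [0.4608, -0.2505, 0.1911]
eef_rot: [[-0.282, -0.959, -0.002], [-0.959, 0.282, 0.001], [-0.001, 0.002, -1.0]]
ft_force: [0.8, 0.4, -0.4]
grip_width: 0.0112
finger_force: 70.6
```

```bash
python3 -m jog '[{"translation":[0,0,0.2],"turn":[0,0,0],"gripper":0},{"translation":[0,0,0.4],"turn":[0,0,0],"gripper":0},{"translation":[0,0,0.6],"turn":[0,0,0],"gripper":0},{"translation":[0,0,0.8],"turn":[0,0,0],"gripper":0},{"translation":[0,0,1],"turn":[0,0,0],"gripper":0},{"translation":[0,0,1.15],"turn":[0,0,0],"gripper":0},{"translation":[0,0,1.25],"turn":[0,0,0],"gripper":0},{"translation":[0,0,1.25],"turn":[0,0,0],"gripper":0},{"translation":[0,0,1.25],"turn":[0,0,0],"gripper":0}]'
```

```text
t: 15.27
eef_pos: [0.4611, -0.2506, 0.154]
eef_rot: [[-0.282, -0.959, -0.001], [-0.959, 0.282, 0.001], [-0.0, 0.001, -1.0]]
ft_force: [0.8, 0.5, -0.5]
grip_width: 0.0114
finger_force: 70.6
```

```bash
python3 -m jog '[{"translation":[0,0,0.05],"turn":[0,0,0],"gripper":0},{"translation":[0,0,0.08],"turn":[0,0,0],"gripper":0},{"translation":[0,0,0.08],"turn":[0,0,0],"gripper":0}]'
```

```text
t: 15.52
eef_pos: [0.461, -0.2506, 0.1518]
eef_rot: [[-0.282, -0.959, -0.001], [-0.959, 0.282, 0.001], [-0.001, 0.001, -1.0]]
ft_force: [-0.6, -0.4, -0.5]
grip_width: 0.0112
finger_force: 70.6
```

```bash
python3 -m jog '[{"translation":[0,0,0.04],"turn":[0,0,0],"gripper":0},{"translation":[0,0,0.04],"turn":[0,0,0],"gripper":0},{"translation":[0,0,0.04],"turn":[0,0,0],"gripper":0.4},{"translation":[0,0,0.04],"turn":[0,0,0],"gripper":0.4},{"translation":[0,0,0.04],"turn":[0,0,0],"gripper":0.4},{"translation":[0,0,0.04],"turn":[0,0,0],"gripper":0.4},{"translation":[0,0,0.04],"turn":[0,0,0],"gripper":0.4},{"translation":[0,0,-0.5],"turn":[0,0,0],"gripper":0.4},{"translation":[0,0,-1.5],"turn":[0,0,0],"gripper":0.4},{"translation":[0,0,-2.8],"turn":[0,0,0],"gripper":0.4},{"translation":[0,0,-4],"turn":[0,0,0],"gripper":0.4},{"translation":[0,0,-4],"turn":[0,0,0],"gripper":0.4},{"translation":[0,0,-4],"turn":[0,0,0],"gripper":0.4},{"translation":[0,0,-4],"turn":[0,0,0],"gripper":0.4}]'
python3 - <<'E'
from h import *
st=telemetry.read_state(); im=eyes.capture("wrist")[:,:,::-1]; cv2.imwrite("pics/w8.png",im); C=cam("wrist",st)
q=proj(C,[.461,-.2487,.115]); x,y=q.astype(int); print(q)
cr=im[y-30:y+40,x-22:x+22].astype(int); m=(cr.min(2)>180).astype(np.uint8); cs,_=cv2.findContours(m,0,1); c=max(cs,key=cv2.contourArea); bx=cv2.boundingRect(c); ce=(bx[0]+x-22+bx[2]/2,bx[1]+y-30+bx[3]/2); print(bx,ce,onz(C,ce,.115))
im=eyes.capture("top")[:,:,::-1]; cv2.imwrite("pics/t4.png",im)
g=im[228:252:2,216:276:3].min(2)
for i,r in enumerate(g): print(228+2*i,' '.join('%3d'%v for v in r))
T=cam("top"); a=onz(T,(225,243),.062); b=onz(T,(263,232.4),.062); print(a,b,np.linalg.norm(a-b),(a+b)/2)
E
```

```text
t: 16.68
eef_pos: [0.4606, -0.2505, 0.2714]
eef_rot: [[-0.282, -0.959, -0.001], [-0.959, 0.282, 0.002], [-0.001, 0.002, -1.0]]
ft_force: [-0.1, -0.3, -1.2]
grip_width: 0.0345
finger_force: 0.0
[284.50000823 219.2834594 ]
(4, 17, 22, 28) (np.float64(277.0), np.float64(220.0)) [ 0.46629523 -0.24969065  0.115     ]
228  67  59  28  28  31  31  33  24  83  56  15  30  11  17  11 146  91  84   5  27
230  30  27  98  43  34  35  31  27  13  16  22  28  26  19   2 126 112  84   9  30
232  34  29  96  56  20   3  24  27  88  23  33  33  31  79 190 213 139  88  13  27
234  31  30  85  68  18  14  12  28   9  21  44 145 212 173 136  82  51  81  12  26
236   4  13  75  90   0   7  22  17  71 167 224 155 104  84  32  18  22  85  24  32
238  13   7  25 157   6  32 105 196 193 142  91  70  72  37  26  18  18  84  18  23
240  14  13   6 156 135 222 158 119  81  32  21  65  60  35  22   8   9  90  31  25
242   3  12   8 169 144  95  71  22  14  21  32  32  35  23  17  17   0  87  40  20
244   6  21  23  76  35  11   0  33  30  19  29  35  31  19  20   6  17  81  43  20
246   1  21   7  17   4  10   9  34  14   8  11  13  24  13  17  15  18  79  51  13
248  11  15  15  10  11   1  18  28  25  23  21  26  30  22  21  24  15  78  60  21
250  20   1  18  14   8  15  13  28  20  16  25  28  71  23  17  31  21  74  64   0
[0.47127118 0.1531375  0.062     ] [0.48788664 0.05333875 0.062     ] 0.10117244422707176 [0.47957891 0.10323813 0.062     ]
```

```bash
python3 -c "
from h import *
print(go((.4797,.1033,.22),-81.1))"
```

```text
(array([-11.493,   2.706,   1.693]), array([ 0.0038,  0.0015, -0.4416]))
```

```bash
python3 -m jog '[{"translation":[-11.5,2.7,0],"turn":[0.002,0,-0.44],"gripper":0.3},{"translation":[-11.5,2.7,0],"turn":[0.002,0,-0.44],"gripper":0.3},{"translation":[-11.5,2.7,0],"turn":[0.002,0,-0.44],"gripper":0.3},{"translation":[-11.5,2.7,0],"turn":[0.002,0,-0.44],"gripper":0.3},{"translation":[-11.5,2.7,0],"turn":[0.002,0,-0.44],"gripper":0.3},{"translation":[-11.5,2.7,0],"turn":[0.002,0,-0.44],"gripper":0.3},{"translation":[-11.5,2.7,0],"turn":[0.002,0,-0.44],"gripper":0.3},{"translation":[-11.5,2.7,0],"turn":[0.002,0,-0.44],"gripper":0.3},{"translation":[-11.5,2.7,1.5],"turn":[0.002,0,-0.44],"gripper":0.3},{"translation":[-11.5,2.7,1.7],"turn":[0.002,0,-0.44],"gripper":0.3},{"translation":[-11.5,2.7,1.7],"turn":[0.002,0,-0.44],"gripper":0.3},{"translation":[-11.5,2.7,1.7],"turn":[0.002,0,-0.44],"gripper":0.3},{"translation":[-11.5,2.7,1.7],"turn":[0.002,0,-0.44],"gripper":0.3},{"translation":[-11.5,2.7,1.7],"turn":[0.002,0,-0.44],"gripper":0.3}]'
python3 - <<'E'
from h import *
st=telemetry.read_state(); im=eyes.capture("wrist")[:,:,::-1]; cv2.imwrite("pics/w9.png",im); C=cam("wrist",st)
for q in ([.4797,.1033,.062],[.4753,.1313,.062],[.4840,.0753,.062]): print(proj(C,q))
for v in range(130,250,12): print(v,' '.join('%3d'%k for k in im[v,250:322:3].min(1)))
print(go((.4797,.1033,.116),-81.1))
E
```

```text
t: 17.95
eef_pos: [0.4813, 0.1027, 0.222]
eef_rot: [[0.152, -0.988, 0.003], [-0.988, -0.152, 0.001], [-0.001, -0.003, -1.0]]
ft_force: [0.1, -0.3, 0.5]
grip_width: 0.0257
finger_force: 0.0
[287.74031024 216.01805111]
[287.74798234 251.47472081]
[287.87128169 177.78982599]
130  40  43  40  44  33  49  60  74  80  85  89  98 104 112 120 117 126 141 134 137 141 139 136 148
142 171 173 171 173 173 173 225 240 240 241 241 241 240 222 157  57  34  31  30  31  39  32  29  38
154  36  34  37  32  46  45  47  54  53  50 177 255 253 229 159  68  31  34  34  29  36  34  37  39
166  37  40  50  56  56  59  59  83 110 127 184 255 253 229 164  82  57  53  40  33  30  38  35  43
178  49  53  58  58  61  92 129 127  86  57 112 255 254 231 164  86  60  58  54  48  49  45  57  64
190  33  33  45  59  55  59  64  64  82  91 121 255 254 233 162  79  43  33  25  36  42  46  54  69
202  43 134  65  32 130 112  33  46  53  53  86 255 254 231 165  76  29  34  38  42  44  47  53  45
214  48  47  49  50  47  47  49  49  49  50  82 255 254 234 167  78  40  41  48  39  38  47  37  40
226  27  18  25  24  25  29  21  24  21  29  44 255 254 235 168  69  29  28  45  44  53  53  54  49
238  35  33  23  18  26  24  27  31  20  20  27 255 254 236 169  73  26  27  21  21  28  28  29  30
(array([-0.026,  0.06 ,  3.537]), array([-0.0035,  0.0011, -0.0025]))
```

The wrist rows show the bar centred at column 288, against 287.7 predicted. I'll grasp it.

```bash
python3 -m jog '[{"translation":[-0.02,0.05,0.9],"turn":[-0.003,0,0],"gripper":0.3},{"translation":[-0.02,0.05,1.8],"turn":[-0.003,0,0],"gripper":0.3},{"translation":[-0.02,0.05,2.4],"turn":[-0.003,0,0],"gripper":0.3},{"translation":[-0.02,0.05,3],"turn":[-0.003,0,0],"gripper":0.3},{"translation":[-0.02,0.05,3.5],"turn":[-0.003,0,0],"gripper":0.3},{"translation":[-0.02,0.05,3.5],"turn":[-0.003,0,0],"gripper":0.3},{"translation":[-0.02,0.05,3.5],"turn":[-0.003,0,0],"gripper":0.3}]'; python3 -m jog '[{"translation":[0,0,0],"turn":[0,0,0],"gripper":0},{"translation":[0,0,0],"turn":[0,0,0],"gripper":0},{"translation":[0,0,0],"turn":[0,0,0],"gripper":0},{"translation":[0,0,0],"turn":[0,0,0],"gripper":0},{"translation":[0,0,0],"turn":[0,0,0],"gripper":0},{"translation":[0,0,0],"turn":[0,0,0],"gripper":0}]' 40
```

```text
t: 18.58
eef_pos: [0.48, 0.1032, 0.1166]
eef_rot: [[0.152, -0.988, -0.0], [-0.988, -0.152, 0.001], [-0.001, 0.0, -1.0]]
ft_force: [-1.1, 0.6, -0.0]
grip_width: 0.0256
finger_force: 0.0
t: 19.08
eef_pos: [0.4799, 0.1036, 0.1168]
eef_rot: [[0.154, -0.988, -0.0], [-0.988, -0.154, 0.0], [-0.0, 0.0, -1.0]]
ft_force: [2.2, -3.3, 6.2]
grip_width: 0.0085
finger_force: 39.4
```

Gripped. I'll pull most of the rest, then continue in small steps to the stop.

```bash
python3 -m jog '[{"translation":[0,0.1,0],"turn":[0,0,0],"gripper":0},{"translation":[0,0.25,0],"turn":[0,0,0],"gripper":0},{"translation":[0,0.4,0],"turn":[0,0,0],"gripper":0},{"translation":[0,0.55,0],"turn":[0,0,0],"gripper":0},{"translation":[0,0.65,0],"turn":[0,0,0],"gripper":0},{"translation":[0,0.7,0],"turn":[0,0,0],"gripper":0},{"translation":[0,0.7,0],"turn":[0,0,0],"gripper":0}]'; python3 -m jog '[{"translation":[0,0.06,0],"turn":[0,0,0],"gripper":0},{"translation":[0,0.12,0],"turn":[0,0,0],"gripper":0},{"translation":[0,0.18,0],"turn":[0,0,0],"gripper":0},{"translation":[0,0.18,0],"turn":[0,0,0],"gripper":0}]';python3 -m jog '[{"translation":[0,0.04,0],"turn":[0,0,0],"gripper":0},{"translation":[0,0.07,0],"turn":[0,0,0],"gripper":0},{"translation":[0,0.07,0],"turn":[0,0,0],"gripper":0}]'
```

```text
t: 19.67
eef_pos: [0.4586, 0.1001, 0.1168]
eef_rot: [[0.154, -0.988, -0.001], [-0.988, -0.154, 0.0], [-0.0, 0.001, -1.0]]
ft_force: [1.1, -3.1, 7.0]
grip_width: 0.0085
finger_force: 39.5
t: 20.0
eef_pos: [0.4534, 0.0993, 0.1168]
eef_rot: [[0.154, -0.988, -0.001], [-0.988, -0.154, -0.0], [-0.0, 0.001, -1.0]]
ft_force: [1.1, -4.3, 6.4]
grip_width: 0.0086
finger_force: 39.5
t: 20.25
eef_pos: [0.4515, 0.099, 0.1168]
eef_rot: [[0.154, -0.988, -0.001], [-0.988, -0.154, -0.0], [-0.0, 0.001, -1.0]]
ft_force: [1.9, -5.0, 6.2]
grip_width: 0.0084
finger_force: 39.5
```

```bash
for i in 1 2 3; do python3 -m jog '[{"translation":[0,0.03,0],"turn":[0,0,0],"gripper":0},{"translation":[0,0.06,0],"turn":[0,0,0],"gripper":0},{"translation":[0,0.06,0],"turn":[0,0,0],"gripper":0}]' | grep -E "pos|ft"; done
```

```text
eef_pos: [0.4497, 0.0987, 0.1168]
ft_force: [1.5, -5.2, 5.4]
eef_pos: [0.4479, 0.0984, 0.1168]
ft_force: [1.6, -3.9, 6.2]
eef_pos: [0.4461, 0.0981, 0.1168]
ft_force: [2.0, -3.6, 7.0]
```

```bash
for i in 1 2 3 4; do python3 -m jog '[{"translation":[0,0.03,0],"turn":[0,0,0],"gripper":0},{"translation":[0,0.06,0],"turn":[0,0,0],"gripper":0},{"translation":[0,0.06,0],"turn":[0,0,0],"gripper":0}]' | grep -E "pos|ft"; done
```

```text
eef_pos: [0.4443, 0.0978, 0.1168]
ft_force: [1.9, -5.0, 7.0]
eef_pos: [0.4425, 0.0975, 0.1168]
ft_force: [3.0, -4.4, 7.2]
eef_pos: [0.4421, 0.0975, 0.1168]
ft_force: [5.7, -7.3, 1.8]
eef_pos: [0.4419, 0.0975, 0.1169]
ft_force: [12.9, -9.3, -3.6]
```

The stop is reached: the force climbs while the pose stays put. I'll release, rise and verify.

```bash
python3 -m jog '[{"translation":[0,-0.03,0],"turn":[0,0,0],"gripper":0.3},{"translation":[0,-0.03,0],"turn":[0,0,0],"gripper":0.3},{"translation":[0,-0.03,0],"turn":[0,0,0],"gripper":0.3},{"translation":[0,-0.03,0],"turn":[0,0,0],"gripper":0.3},{"translation":[0,-0.03,0],"turn":[0,0,0],"gripper":0.3},{"translation":[0,-0.03,-0.5],"turn":[0,0,0],"gripper":0.3},{"translation":[0,-0.03,-1.5],"turn":[0,0,0],"gripper":0.3},{"translation":[0,-0.03,-2.8],"turn":[0,0,0],"gripper":0.3},{"translation":[0,-0.03,-3.5],"turn":[0,0,0],"gripper":0.3},{"translation":[0,-0.03,-3.5],"turn":[0,0,0],"gripper":0.3},{"translation":[0,-0.03,-3.5],"turn":[0,0,0],"gripper":0.3},{"translation":[0,-0.03,-3.5],"turn":[0,0,0],"gripper":0.3},{"translation":[0,-0.03,-3.5],"turn":[0,0,0],"gripper":0.3},{"translation":[0,-0.03,-3.5],"turn":[0,0,0],"gripper":0.3}]'
python3 - <<'E'
from h import *
st=telemetry.read_state(); im=eyes.capture("wrist"); C=cam("wrist",st); q=proj(C,[.4419,.0975,.062]); print(q)
r=im[int(q[1]),240:330].min(1); n=np.nonzero(r>150)[0]+240; print(n, onz(C,(n.mean(),q[1]),.062))
t=eyes.capture("top")[:,:,::-1]; s=eyes.capture("scene")[:,:,::-1]
# rod and bystander areas: change against the first pictures
for nm,a,b,bx in [("rod top",t,"top0",(375,215,395,240)),("tape",t,"top0",(270,258,303,292)),("tin",t,"top0",(308,247,358,285)),("loupe",t,"top0",(186,156,204,174)),("cutters",t,"top0",(198,257,234,304)),("marker",t,"top0",(134,270,168,312)),("rod sc",s,"scene0",(315,277,340,305))]:
    x0,y0,x1,y1=bx; d=np.abs(a[y0:y1,x0:x1].astype(int)-cv2.imread(f"pics/{b}.png")[y0:y1,x0:x1]).max(2); print(nm,d.mean().round(1),(d>60).sum(),d.size)
E
```

```text
t: 23.17
eef_pos: [0.4391, 0.0971, 0.2198]
eef_rot: [[0.153, -0.988, -0.004], [-0.988, -0.153, -0.001], [0.001, 0.005, -1.0]]
ft_force: [-0.2, -0.2, -0.2]
grip_width: 0.0258
finger_force: 0.0
[280.035949   216.16919573]
[273 274 275 276 277 278 279 280 281 282 283 284 285] [0.44263329 0.09761274 0.062     ]
rod top 17.1 32 500
tape 23.5 121 1122
tin 9.8 0 1900
loupe 10.9 0 324
cutters 41.9 684 1692
marker 198.5 1428 1428
rod sc 24.2 30 700
```

Run:
```python
from h import *
n={"top":eyes.capture("top")[:,:,::-1],"scene":eyes.capture("scene")[:,:,::-1]}
P={}
for nm,(x0,y0,x1,y1) in {"top":(372,212,400,242),"scene":(315,272,342,308)}.items():
    for k,im in (("0",cv2.imread(f"pics/{nm}0.png")),("1",n[nm])):
        c=im[y0:y1,x0:x1].astype(int); m=(c.min(2)>110)&(c.max(2)-c.min(2)<45); ys,xs=np.nonzero(m); P[nm+k]=(xs.mean()+x0,ys.mean()+y0); print(nm,k,len(xs),np.round(P[nm+k],2),ys.min()+y0,ys.max()+y0)
for k in "01": print(tri([ray(cam("top"),P["top"+k]),ray(cam("scene"),P["scene"+k])])[0])
```

```text
top 0 60 [387.27 224.2 ] 215 228
top 1 51 [386.96 223.29] 215 227
scene 0 150 [327.95 289.42] 279 303
scene 1 169 [328.24 289.05] 278 303
[ 0.46314583 -0.25450248  0.09773573]
[ 0.46526135 -0.25408772  0.09689664]
```

```bash
python3 -c "
from cell import robot
print(robot.hand_in())"
```

```text
the job is handed in; nothing more can be done
None
```

The job is handed in at about 23 s: the latch tripped and the drawer was drawn to its stop, and the rod is back in its hole within about 2 mm of where it stood at the start. The rod's pressure stayed near 10 N. The tin and loupe still match the first pictures. The marker, side cutters and, to a lesser degree, the tape roll differ from theirs; the arm was probably in view, and it never went near them.

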